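Index the filter slide of a gem colour viewer

TASK

Gently lower the blue light-shield lid fully closed over the viewer's stone chamber, without slamming it. Then take the red grip of the filter carriage, slide it along its rail until it clicks onto the spring ball of the yellow index block, and finish while still gripping it firmly there with the carriage seated on the ball. Leave the black canister, the jar and the green block where they are.

Things in the scene. Friction and masses are not known exactly. Their poses are not given: they have to be found in the camera images.
- viewer: Grey gem viewer fixed on the bench, place and yaw vary. Origin on the bench; z up, +x to the hinge side, y along the rail. In its frame, mm: base plate 300 x 360 x 12 centred at x -25; white open chamber 120 (x) x 150 (y) centred at x 45, y 0, rim 72 above the bench; rail along y at x -85, 340 long, top 40 above the bench.
- lid (a joint): Angle of the blue lid, rad: 0 closed flat, larger = more open (starts about 1.0 to 1.35). Stiff hinge: stays at any angle; 1 to 2 N at its free edge moves it. Panel 124 mm from hinge to free edge, 154 mm wide (y), 8 mm thick, with a 44 mm wide tab reaching 13 mm past the middle of the free edge.
- lid_hinge (a point): On the lid's hinge axis, which is parallel to the viewer's y, middle of the lid's width, at the far (+x) rim of the chamber, 72.5 mm above the bench. The underside of the lid lies in the plane through this axis.
- lid_edge (a point): Middle of the lid's free edge on its outer face (the face that looks up when closed; 80 mm above the bench when closed). When the lid stands open the outer face looks away from the robot and up, so it is pushed from behind and above.
- carriage (a joint): Travel of the filter carriage along the rail in m: 0 at the -y end, growing to 0.27 at the +y end (viewer's y). Starts at 0 to 0.05. Slides with about 1 N of friction, stays where it is left.
- grip (a point): Centre of the carriage's red grip post, 83 mm above the bench: 24 x 24 mm, faces along the viewer's x and y, free from 61 to 106 mm above the bench. It stands on a black saddle 44 (x) x 56 (y) mm, top 61 mm above the bench. An upright amber filter frame on the chamber side reaches 64 mm above the bench. The notch has the same viewer y as this point.
- notch (a point): Where the ball sits in the carriage's notch: midway between two upright steel ridges (axes 12 mm apart, 8 mm thick) on the carriage's robot side, 40 mm above the bench, 31 mm towards viewer -x from the grip's axis. Seated when this point meets ball_seat.
- ball_seat (a point): Centre of the 8 mm steel ball sprung out of the index block, 40 mm above the bench. The first ridge meets it about 12 mm before the seat; the push rises to about 6 to 8 N there, fades, and from 6 mm before the seat the spring pulls the carriage in and centres it if it is let loose within 4 mm. The second ridge resists likewise just beyond the seat.
- canister: Bystander: black cylindrical tin with a brass cap, 48 mm across, 85 mm high, standing on the bench beside the viewer on its +y side; origin at the centre of its foot.
- jar: Bystander: small clear jar with blue cap, 56 mm across, 50 mm high, on the bench beside the viewer on its +y side; origin at the centre of its foot.
- dopblock: Bystander: green block with four holes, 90 x 35 x 22 mm, lying on the bench beside the viewer on its -y side; origin at the centre of its underside.
- block: Yellow index block, 32 (x) x 34 (y) x 40 mm, top 52 mm above the bench, with a brass screw; fixed on the viewer's plate on the robot's side of the rail, at a place along it that varies (carriage travel about 0.115 to 0.215 m). Origin at the centre of its underside; ball on its +x face.

How it is judged:
By the outcome, as a careful person would: the job done as asked, in the order asked, and still so for the second after the job is handed in, while the arm keeps its last pose, push and grip.
It also fails if it takes over 58 s, if anything falls off the work surface, if the arm or the gripper's body presses on something with over 40 N, if the wrist force passes 120 N, or if a joint passes its speed limit or range.

ROBOT

A 6-joint arm with a two-finger parallel gripper is mounted at the origin on the work surface. World frame = base frame: x ahead of the robot, y to its left, z up, the work surface at z = 0. Lengths are in m, angles in rad, forces in N, time in s.
With the tool pointing down it reaches from about 0.375 to 0.9 m from the base axis. Payload 3.1 kg.
Tool frame: the origin (TCP) lies on the centre line of the jaws, within the pads' length; the fingertips stand 19 mm ahead of it and the grasp point (between the pads) is the TCP; z points along the fingers, y is the line along which they close (so a half turn about z gives the same grasp; the last joint's range is limited). The gripper opens to 85 mm and grips with 20 to 120 N. Pads are 22 mm wide; open, the fingers measure 114 mm over their backs; the gripper's body (76 mm by 85 mm) begins 54 mm behind the grasp point. The pads swing forward as they close: fully open they stand 13 mm farther back than shut.
Start: joints at [-1.349, 0.527, 1.433, -0, 1.181, -0.178], TCP at [0.243, -0.576, 0.25] pointing down, gripper open.
Joint ranges: [-3.08, 3.08], [-0.75, 2.2], [0.22, 2.44], [-1.43, 4.57], [0, 2.65], [-2.85, 2.85]. Speed limits (rad/s): [2.79, 2.79, 3.14, 3.14, 3.14, 3.14].

INTERFACE

Orientations are given as a unit quaternion [x, y, z, w].
In Python, from station import manip gives the robot as it stands.
- The arm moves only by the tool servo_tool, never from a script. Its argument "rows" is a list that holds one entry, the list of rows, each a list of 7 numbers: the turn, a rotation vector about the tool's x, y, z in degrees, then the shift along the tool's x, y, z in m, then the gripper command: -1 is shut, 1 is fully open, values between are in proportion. In form: [[[wx, wy, wz, tx, ty, tz, jaw], ...]]. A call has 1 to 8 rows; each row shifts and turns the commanded pose from where the row before left it, along the tool's axes as they then stand; what a row does not reach is not made up. A row lasts 1/12 s, in which the tool goes at most 41.7 mm and 7.16 degrees, less where a joint would pass 70% of its speed; a pose out of reach is approached as far as the arm can. A call is refused whole if a number of a shift passes 0.0417 or a number of a turn 7.16, either way. A call with a gripper value outside its range is refused whole. The fingers move at their own pace and stop on an object; "squeeze" is the grip in N (left out, the last holds). Time passes only in rows, so rows that do not move let the fingers close. It gives the time, the measured TCP pose, the force, the opening and the grip force at its end, in the units of the state.
- manip.sense(): the state, without advancing time (a new reading comes with each control period).
- manip.snapshot(name): name is "scene" or "top" or "wrist"; returns the picture (480x640x3 uint8, blue, green, red); there is no depth.
- manip.camera_info(name): a dict with "K" (3x3 intrinsics, pixels), "camera_from_world" (4x4, takes a point from world to camera coordinates). Camera axes: x right, y down, z forward; pixel columns grow to the right and rows downward; lengths in m; the calibration is good to about 2 mm. The wrist camera is an equidistant fisheye: a pixel r from the principal point sees the ray r / f radians off the axis. A picture is of the moment at which its call begins: read the wrist's pose just before it. camera_info takes no time and is no camera call; for the wrist camera it gives the pose at the moment of the call.
- manip.sign_off(): hands the job in; it is judged then, once.
The state is a dict: "t": time; "q": joint angles; "qd": joint speeds; "tau": joint torques, N m; "tcp_pos": TCP position; "tool_rot": TCP orientation; "force": force on the tool from outside, world axes, zero at the start; "ft_torque": the same for the moment, N m; "finger_gap": opening from 0.0 (shut) to 1.0 (fully open); "gripper_force": force on a finger pad.
Only numpy, scipy, OpenCV 4.12 (cv2) and the standard library are available. Lean on these libraries where they do the work, as an engineer would, in place of code of your own. Each camera call takes 0.05 s, during which the arm holds its last target. There are 200 camera calls.

## Working session

There is one attempt and no reset: what is moved stays moved. The work goes in short steps, Python scripts to look and compute and a tool call to move; the robot and the scene stay as the last step left them, time stands still between calls to the robot, and variables do not carry over. Pictures are saved under pics/ and viewed, at most 10 in all, crops included, and the job is handed in when it is done.

Besides the shell and the picture viewer there is one more tool, called after "Emit:" as name(argument=value, ...) on one line, values as JSON. servo_tool: Moves the arm, as the interface text tells. Its arguments: {"type":"object","properties":{"rows":{"type":"array","items":{"type":"array","items":{"type":"array","items":{"type":"number"}}}},"squeeze":{"type":"number"}},"required":["rows"]}

```bash
mkdir -p pics; ls; python3 - <<'E'
from station import manip
import cv2
for n in("scene","top"):
    cv2.imwrite(f"pics/{n}0.png",manip.snapshot(n)); c=manip.camera_info(n); print(n,c["K"],c["camera_from_world"])
print(manip.sense())
E
```

```text
pics
scene [[486.43168716   0.         319.0822031 ]
 [  0.         486.43168716 232.86767786]
 [  0.           0.           1.        ]] [[ 0.11516715  0.99334447 -0.00181245 -0.08413733]
 [ 0.75590141 -0.08882178 -0.64863221 -0.38509546]
 [-0.64447621  0.07333109 -0.76109984  1.44842773]
 [ 0.          0.          0.          1.        ]]
top [[614.70939753   0.         318.37181774]
 [  0.         614.70939753 240.11139605]
 [  0.           0.           1.        ]] [[-0.02246693 -0.99973783  0.00441653  0.04580108]
 [-0.99710997  0.02208675 -0.07269031  0.57344855]
 [ 0.0725737  -0.00603689 -0.99734478  1.18459133]
 [ 0.          0.          0.          1.        ]]
{'t': 0.1, 'q': array([-1.34946846e+00,  5.28374843e-01,  1.43377127e+00,  1.73959149e-05,
        1.18141710e+00, -1.78505422e-01]), 'qd': array([-0.00101921,  0.00025275, -0.00450475, -0.0006166 , -0.00056458,
       -0.00051854]), 'tau': array([ 1.32937898e-04, -4.43302882e+01, -1.78586197e+01, -1.26551690e-04,
        3.88821383e-03, -2.04069516e-05]), 'tcp_pos': array([ 0.24318296, -0.57508856,  0.24943136]), 'tool_rot': array([ 9.80083316e-01,  1.98584297e-01, -1.30526785e-05, -9.85226864e-04]), 'force': array([0.05408772, 0.38728582, 0.24117769]), 'ft_torque': array([-0.02999981, -0.02865259, -0.00193293]), 'gripper_force': 0.0, 'finger_gap': 1.0003228751764213}
```

View pics/top0.png

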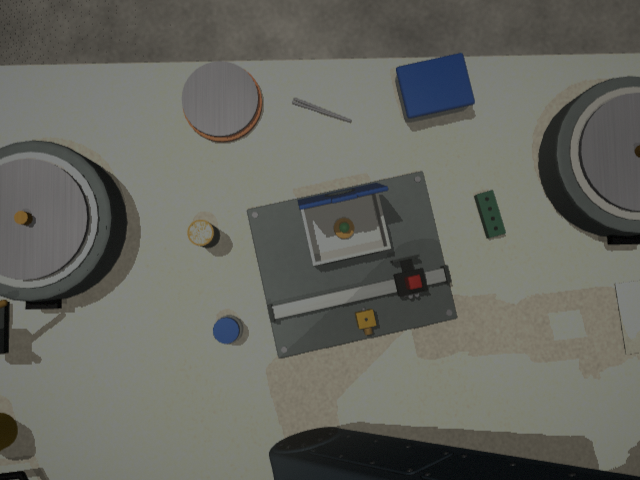

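View pics/scene0.png

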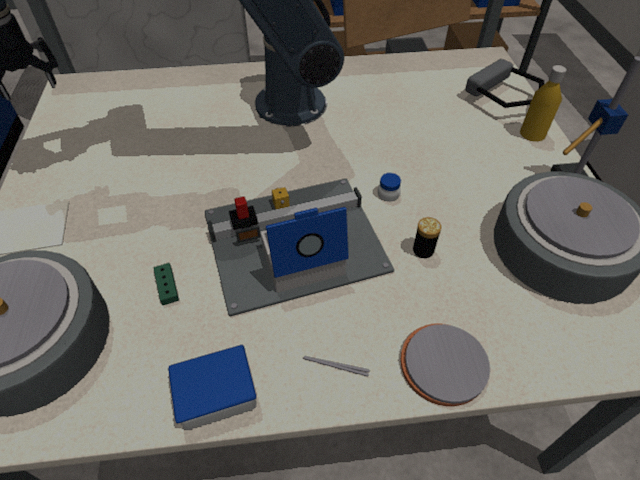

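```bash
cat > h.py <<'E'
import numpy as np,cv2
from station import manip
def ray(n,px):
    c=manip.camera_info(n);T=np.array(c["camera_from_world"]);K=np.array(c["K"]);R=T[:3,:3]
    o=-R.T@T[:3,3]; return o,R.T@np.linalg.inv(K)@np.array([*px,1.])
def onz(n,px,z):
    o,d=ray(n,px); return o+d*(z-o[2])/d[2]
def blobs(im,lo,hi,amin=30):
    m=cv2.inRange(cv2.cvtColor(im,cv2.COLOR_BGR2HSV),np.array(lo),np.array(hi))
    m=cv2.morphologyEx(m,cv2.MORPH_CLOSE,np.ones((3,3)))
    cs,_=cv2.findContours(m,cv2.RETR_EXTERNAL,cv2.CHAIN_APPROX_NONE)
    return [c for c in cs if cv2.contourArea(c)>amin]
E
python3 - <<'E'
from h import *
from scipy.optimize import least_squares
top=cv2.imread("pics/top0.png");sc=cv2.imread("pics/scene0.png")
g=cv2.cvtColor(top,cv2.COLOR_BGR2GRAY)
# plate mask: grey between bounds
roi=np.zeros_like(g);roi[160:365,235:470]=255
hsv=cv2.cvtColor(top,cv2.COLOR_BGR2HSV);print("plate px",hsv[230,275],hsv[200,410],hsv[320,420],"bench",hsv[150,300],hsv[370,360])
m=((hsv[...,2]<125)&(roi>0)).astype(np.uint8)*255
m=cv2.morphologyEx(m,cv2.MORPH_OPEN,np.ones((5,5)))
c=max(cv2.findContours(m,0,2)[0],key=cv2.contourArea)
ap=cv2.approxPolyDP(cv2.convexHull(c),5,True)[:,0];print("poly",ap.tolist(),cv2.boxPoints(cv2.minAreaRect(c)).tolist())
L=[(248,209),(422,172),(456,316),(281,356)]
W=np.array([onz("top",p,.012)[:2] for p in L]);V=np.array([(.125,.18),(.125,-.18),(-.175,-.18),(-.175,.18)])
f=lambda p:(V@np.array([[np.cos(p[2]),np.sin(p[2])],[-np.sin(p[2]),np.cos(p[2])]])+p[:2]-W).ravel()
s=least_squares(f,[.5,0,.2]);print("viewer",s.x,"res mm",(s.fun*1e3).round(1))
x,y,a=s.x;R=np.array([[np.cos(a),-np.sin(a)],[np.sin(a),np.cos(a)]])
loc=lambda w:R.T@(w[:2]-s.x[:2])
for nm,lo,hi,z in(("red",(0,150,60),(8,255,255),.106),("yel",(15,120,60),(30,255,255),.052)):
  for n,im in(("top",top),("scene",sc)):
    for c in blobs(im,lo,hi):
        r=cv2.minAreaRect(c);w=onz(n,r[0],z);print(nm,n,[round(v,1) for v in r[0]],r[1],w.round(4),loc(w).round(4))
for c in blobs(sc,(105,120,40),(125,255,255),500):
    print("blue scene",cv2.approxPolyDP(c,3,True)[:,0].tolist())
for c in blobs(top,(105,120,40),(125,255,255),100):
    print("blue top",cv2.approxPolyDP(c,2,True)[:,0].tolist())
E
```

```text
plate px [53 12 83] [60 16 78] [53 16 64] bench [ 42  10 131] [ 22  39 125]
poly [[422, 171], [463, 301], [451, 348], [435, 359], [278, 358], [247, 209]] [[244.2578125, 208.40081787109375], [433.4134521484375, 166.72247314453125], [473.89154052734375, 350.43072509765625], [284.73590087890625, 392.10906982421875]]
viewer [ 0.55364945 -0.02714027  0.19683286] res mm [ 1.2  2.9  5.  -2.7 -2.7 -4.6 -3.5  4.4]
red top [414.5, 281.5] (12.943665504455566, 12.551432609558105) [ 0.489  -0.1391  0.106 ] [-0.0853 -0.0972]
red scene [241.3, 207.2] (20.199962615966797, 11.178619384765625) [ 0.5124 -0.1398  0.106 ] [-0.0625 -0.1024]
yel top [366.1, 322.0] (24.13492202758789, 18.363527297973633) [ 0.4146 -0.0537  0.052 ] [-0.1415  0.0012]
yel top [343.5, 228.0] (18.0, 19.0) [ 0.5942 -0.0154  0.052 ] [0.0421 0.0036]
yel top [20.5, 217.0] (12.0, 13.0) [0.6289 0.6013 0.052 ] [0.1967 0.6016]
yel scene [3.0, 306.0] (6.0, 16.0) [ 0.6688 -0.6034  0.052 ] [ 3.000e-04 -5.877e-01]
yel scene [429.0, 227.5] (19.0, 22.0) [0.5692 0.2602 0.052 ] [0.0714 0.2788]
yel scene [585.5, 209.5] (13.0, 11.0) [0.5578 0.6239
[... 330 characters left out ...]
0.2195  0.763 ]
yel scene [499.8, 39.4] (13.30875301361084, 12.312860488891602) [-0.1992  0.7022  0.052 ] [-0.5957  0.8624]
yel scene [519.9, 7.9] (15.385169982910156, 38.28676223754883) [-0.4063  0.8521  0.052 ] [-0.7694  1.05  ]
yel scene [404.5, 27.0] (54.0, 161.0) [-0.3179  0.4123  0.052 ] [-0.7688  0.6014]
blue scene [[242, 345], [169, 366], [176, 422], [255, 398]]
blue scene [[345, 207], [324, 212], [310, 209], [295, 213], [294, 219], [267, 225], [274, 276], [347, 258]]
blue top [[223, 318], [217, 321], [213, 330], [218, 340], [229, 342], [236, 337], [238, 328], [232, 319]]
blue top [[387, 187], [299, 206], [304, 208], [385, 190]]
blue top [[461, 53], [396, 69], [409, 117], [473, 102]]
```

```bash
cat >> h.py <<'E'
P=np.array([0.5536,-0.0271]);a=0.197
R=np.array([[np.cos(a),-np.sin(a)],[np.sin(a),np.cos(a)]])
loc=lambda w:R.T@(np.asarray(w)[:2]-P)
def st():
    from scipy.spatial.transform import Rotation as Ro
    s=manip.sense();w=Ro.from_quat(s["tool_rot"]).as_matrix()
    print("t",round(s["t"],2),"loc",(loc(s["tcp_pos"])*1e3).round(1),"z",round(s["tcp_pos"][2]*1e3,1),"toolx yaw-a deg",round(np.degrees(np.arctan2(w[1,0],w[0,0])-a),2),"F",s["force"].round(1),"gap",round(s["finger_gap"],3),"gf",round(s["gripper_force"],1))
E
python3 - <<'E'
from h import *
from scipy.optimize import minimize_scalar
def proj(n,v):
    c=manip.camera_info(n);T=np.array(c["camera_from_world"]);w=np.r_[R@v[:2]+P,v[2],1];p=np.array(c["K"])@(T@w)[:3];return p[:2]/p[2]
def pt(th,r,h,y): return np.array([.105-r*np.cos(th)+h*np.sin(th),y,.0725+r*np.sin(th)+h*np.cos(th)])
for th in np.arange(.95,1.45,.05): print(round(th,2),proj("scene",pt(th,.124,.008,-.077)).round(1),proj("scene",pt(th,.124,.008,.077)).round(1),proj("scene",pt(th,.137,.008,0)).round(1),"top",proj("top",pt(th,.124,.008,-.077)).round(1),proj("top",pt(th,.124,.008,.077)).round(1))
print("hinge corners",proj("scene",pt(1.1,0,.008,-.077)),proj("scene",pt(1.1,0,.008,.077)))
st()
E
```

```text
0.95 [261.2 215.3] [338.5 197.2] [299.2 199.5] top [393.1 212.6] [305.2 232.1]
1.0 [261.7 216.1] [339.5 197.9] [300.  200.3] top [392.6 209.3] [304.5 228.8]
1.05 [262.3 217.2] [340.5 198.8] [300.9 201.3] top [392.1 206. ] [303.7 225.5]
1.1 [262.9 218.4] [341.5 199.9] [301.8 202.5] top [391.5 202.5] [303.  222.1]
1.15 [263.5 219.8] [342.6 201.1] [302.7 203.9] top [390.9 199.1] [302.2 218.7]
1.2 [264.2 221.3] [343.7 202.5] [303.7 205.5] top [390.3 195.5] [301.5 215.2]
1.25 [264.9 223. ] [344.8 204. ] [304.7 207.2] top [389.6 192. ] [300.7 211.6]
1.3 [265.6 224.9] [345.9 205.7] [305.7 209.1] top [388.9 188.4] [299.9 208.1]
1.35 [266.4 226.9] [347.1 207.6] [306.8 211.2] top [388.2 184.8] [299.1 204.4]
1.4 [267.2 229. ] [348.2 209.6] [307.9 213.5] top [387.4 181.2] [298.3 200.8]
hinge corners [274.79119987 276.86207114] [349.08215067 257.48009702]
t 0.1 loc [-411.7 -476.6] z 249.4 toolx yaw-a deg 11.62 F [0.1 0.4 0.2] gap 1.0 gf 0.0
```

Emit:
servo_tool(rows=[[[0,0,7,0,0,-0.01,-1],[0,0,4.6,0,0,0,-1],[0,0,0,0.02,-0.018,0,-1],[0,0,0,0.03,-0.027,0,-1],[0,0,0,0.03,-0.027,0,-1],[0,0,0,0.03,-0.027,0,-1],[0,0,0,0.03,-0.027,0,-1],[0,0,0,0.03,-0.027,0,-1]]])

```text
t: 0.77
tcp_pos: [0.3805, -0.3905, 0.2599]
tool_rot: [0.995, 0.098, -0.0, -0.0]
force: [0.4, 0.4, 0.6]
finger_gap: 0.001
gripper_force: 0.0
```

Emit:
servo_tool(rows=[[[0,0,0,0.03,-0.027,0,-1],[0,0,0,0.03,-0.027,0,-1],[0,0,0,0.03,-0.027,0,-1],[0,0,0,0.03,-0.027,0,-1],[0,0,0,0.03,-0.027,0,-1],[0,0,0,0.03,-0.027,0,-1],[0,0,0,0.03,-0.027,0,-1],[0,0,0,0.03,-0.027,0,-1]]])

```text
t: 1.43
tcp_pos: [0.5736, -0.1315, 0.26]
tool_rot: [0.995, 0.099, -0.0, -0.0]
force: [0.6, -1.5, -0.1]
finger_gap: 0.002
gripper_force: 0.0
```

```bash
python3 -c "
from h import *
st()"
```

```text
t 1.43 loc [  -0.8 -106.3] z 260.0 toolx yaw-a deg 0.03 F [ 0.6 -1.5 -0.1] gap 0.002 gf 0.0
```

Emit:
servo_tool(rows=[[[0,0,0,0.03,-0.0265,0,-1],[0,0,0,0.03,-0.0265,0,-1],[0,0,0,0.03,-0.0265,0,-1],[0,0,0,0.03,-0.0265,0,-1],[0,0,0,0,0,0.02,-1],[0,0,0,0,0,0.02,-1],[0,0,0,0,0,0.02,-1],[0,0,0,0,0,0,-1]]])

```text
t: 2.1
tcp_pos: [0.6667, -0.0049, 0.1951]
tool_rot: [0.995, 0.099, -0.005, -0.001]
force: [-0.4, 0.0, -1.1]
finger_gap: 0.001
gripper_force: 0.0
```

```bash
python3 -c "
from h import *
st()
for n in ('scene',): cv2.imwrite('pics/s1.png',manip.snapshot(n)[130:330,180:440])
def pt(th,r=.110,h=.008): return np.array([105-r*1e3*np.cos(th)+h*1e3*np.sin(th)+11,72.5+r*1e3*np.sin(th)+h*1e3*np.cos(th)+19])
for th in np.arange(1.35,-.01,-.075): print(round(th,3),pt(th).round(1))
im=cv2.imread('pics/s1.png');cv2.imwrite('pics/s1.png',cv2.resize(im,None,fx=3,fy=3))
"
```

```text
t 2.1 loc [115.2  -0.4] z 195.1 toolx yaw-a deg 0.07 F [-0.4  0.  -1.1] gap 0.001 gf 0.0
1.35 [ 99.7 200.6]
1.275 [ 91.6 199.1]
1.2 [ 83.6 196.9]
1.125 [ 75.8 194.2]
1.05 [ 68.2 190.9]
0.975 [ 60.9 187. ]
0.9 [ 53.9 182.6]
0.825 [ 47.2 177.7]
0.75 [ 41.  172.3]
0.675 [ 35.1 166.5]
0.6 [ 29.7 160.2]
0.525 [ 24.8 153.6]
0.45 [ 20.4 146.5]
0.375 [ 16.6 139.2]
0.3 [ 13.3 131.6]
0.225 [ 10.6 123.8]
0.15 [  8.4 115.8]
0.075 [  6.9 107.7]
0.0 [ 6.  99.5]
```

View pics/s1.png

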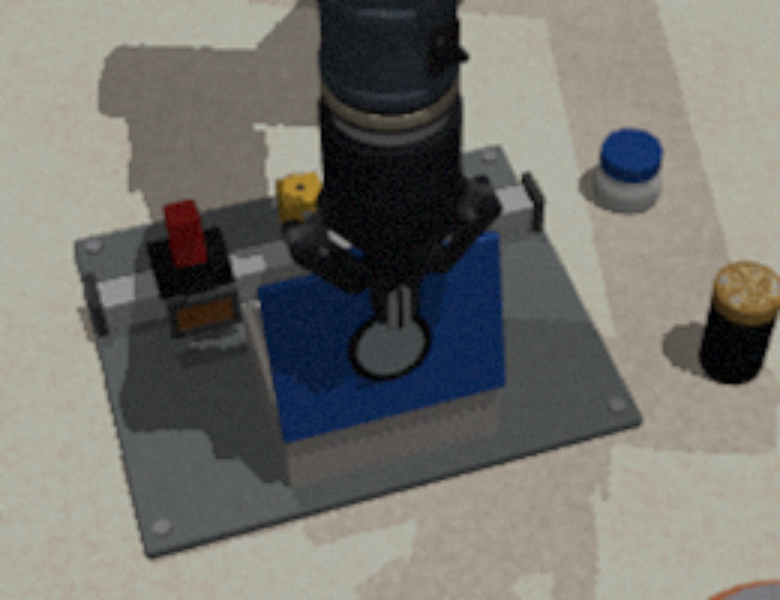

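Emit:
servo_tool(rows=[[[0,0,0,-0.006,0,0,-1],[0,0,0,-0.006,0,0,-1],[0,0,0,-0.004,0,0,-1],[0,0,0,-0.004,0,0,-1],[0,0,0,-0.004,0,0,-1],[0,0,0,-0.004,0,0.001,-1],[0,0,0,-0.004,0,0.001,-1],[0,0,0,-0.004,0,0.001,-1]]])

```text
t: 2.82
tcp_pos: [0.6345, -0.0133, 0.1978]
tool_rot: [0.995, 0.098, 0.001, 0.0]
force: [0.4, -1.2, 1.0]
finger_gap: 0.0
gripper_force: 0.6
```

```bash
python3 -c "
from h import *
st()"
```

```text
t 2.82 loc [82.1 -2.4] z 197.8 toolx yaw-a deg 0.02 F [ 0.4 -1.2  1. ] gap 0.0 gf 0.6
```

Emit:
servo_tool(rows=[[[0,0,0,-0.0035,0,0.0015,-1],[0,0,0,-0.0035,0,0.0015,-1],[0,0,0,-0.0035,0,0.0015,-1],[0,0,0,-0.0035,0,0.0015,-1],[0,0,0,-0.0035,0,0.002,-1],[0,0,0,-0.0035,0,0.002,-1],[0,0,0,-0.0035,0,0.002,-1],[0,0,0,-0.0035,0,0.0025,-1]]])

```text
t: 3.48
tcp_pos: [0.6067, -0.0185, 0.1826]
tool_rot: [0.995, 0.099, -0.0, -0.0]
force: [0.3, -0.4, 1.3]
finger_gap: 0.002
gripper_force: 0.4
```

Emit:
servo_tool(rows=[[[0,0,0,-0.0034,0,0.0025,-1],[0,0,0,-0.0034,0,0.0025,-1],[0,0,0,-0.0032,0,0.0027,-1],[0,0,0,-0.0031,0,0.0027,-1],[0,0,0,-0.003,0,0.0029,-1],[0,0,0,-0.0029,0,0.0029,-1],[0,0,0,-0.0027,0,0.0031,-1],[0,0,0,-0.0027,0,0.0031,-1]]])

```text
t: 4.15
tcp_pos: [0.5828, -0.0233, 0.16]
tool_rot: [0.995, 0.098, -0.0, -0.0]
force: [-0.7, 0.0, 0.3]
finger_gap: 0.001
gripper_force: 0.3
```

```bash
python3 -c "
from h import *
st()
im=manip.snapshot('scene')[130:330,180:440];cv2.imwrite('pics/s2.png',cv2.resize(im,None,fx=2,fy=2))"
```

```text
t 4.15 loc [29.4 -2. ] z 160.0 toolx yaw-a deg 0.02 F [-0.7  0.   0.3] gap 0.001 gf 0.3
```

View pics/s2.png

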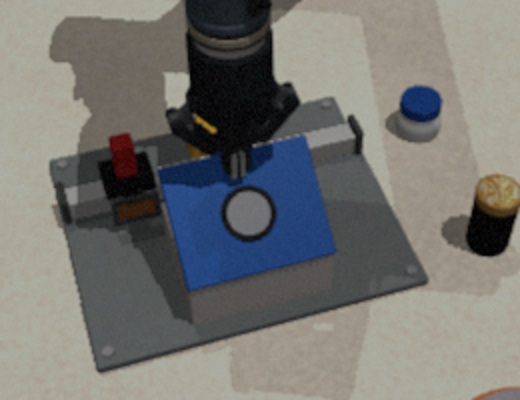

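The lid is following the fingertips and stands about 35° open. I'll continue the arc, more slowly near the end.

Emit:
servo_tool(rows=[[[0,0,0,-0.0025,0,0.0033,-1],[0,0,0,-0.0025,0,0.0033,-1],[0,0,0,-0.0023,0,0.0035,-1],[0,0,0,-0.0021,0,0.0035,-1],[0,0,0,-0.0019,0,0.0036,-1],[0,0,0,-0.0019,0,0.0036,-1],[0,0,0,-0.0017,0,0.0038,-1],[0,0,0,-0.0016,0,0.0038,-1]]])

```text
t: 4.87
tcp_pos: [0.5668, -0.0266, 0.1316]
tool_rot: [0.995, 0.099, -0.0, 0.0]
force: [0.1, -0.1, 0.3]
finger_gap: 0.004
gripper_force: 0.2
```

Emit:
servo_tool(rows=[[[0,0,0,-0.0014,0,0.0038,-1],[0,0,0,-0.0013,0,0.0038,-1],[0,0,0,-0.0011,0,0.0035,-1],[0,0,0,-0.001,0,0.003,-1],[0,0,0,-0.001,0,0.003,-1],[0,0,0,-0.0006,0,0.003,-1],[0,0,0,-0.0005,0,0.003,-1],[0,0,0,-0.0005,0,0.003,-1]]])

```text
t: 5.53
tcp_pos: [0.5597, -0.028, 0.1056]
tool_rot: [0.995, 0.099, -0.0, -0.0]
force: [-0.2, -0.0, 0.4]
finger_gap: 0.002
gripper_force: 0.2
```

Emit:
servo_tool(rows=[[[0,0,0,0,0,0.002,-1],[0,0,0,0,0,0.002,-1],[0,0,0,0,0,0.001,-1],[0,0,0,0,0,0.001,-1],[0,0,0,0,0,0.001,-1],[0,0,0,0,0,0.001,-1],[0,0,0,0,0,0,-1]]])

```text
t: 6.12
tcp_pos: [0.5596, -0.028, 0.0995]
tool_rot: [0.995, 0.099, 0.0, 0.0]
force: [-2.2, 0.8, 10.4]
finger_gap: -0.006
gripper_force: 5.4
```

```bash
python3 -c "
from h import *
st()"
```

```text
t 6.12 loc [ 5.7 -2. ] z 99.5 toolx yaw-a deg 0.03 F [-2.2  0.8 10.4] gap -0.006 gf 5.4
```

Emit:
servo_tool(rows=[[[0,0,0,0,0,-0.01,-1],[0,0,0,0,0,-0.025,-1],[0,0,0,0,0,-0.025,0],[0,0,0,-0.0228,0.0238,0,0],[0,0,0,-0.0228,0.0238,0,0],[0,0,0,-0.0228,0.0238,0,0.2],[0,0,0,-0.0228,0.0238,0,0.2],[0,0,0,0,0,0,0.2]]])

```text
t: 6.78
tcp_pos: [0.4869, -0.143, 0.1583]
tool_rot: [0.995, 0.096, -0.0, 0.001]
force: [-0.3, -0.5, -0.2]
finger_gap: 0.6
gripper_force: 0.0
```

```bash
python3 -c "
from h import *
st()
c=manip.camera_info('wrist');print(c['K'],np.round(c['camera_from_world'],4).tolist())
w=manip.snapshot('wrist');t=manip.snapshot('top')[150:370,230:480];s=manip.snapshot('scene')[130:330,180:440]
cv2.imwrite('pics/w3.png',w);cv2.imwrite('pics/top3.png',t)
o=np.zeros((600,800,3),np.uint8);o[:240,:320]=cv2.resize(w,(320,240));o[:220*1,320:570]=t;o[240:600,:468]=cv2.resize(s,(468,360));cv2.imwrite('pics/m3.png',o)
cv2.imwrite('pics/s3.png',s)
"
```

```text
t 6.78 loc [ -88.1 -100.6] z 158.3 toolx yaw-a deg -0.23 F [-0.3 -0.5 -0.2] gap 0.6 gf 0.0
[[371.64829954   0.         326.66460844]
 [  0.         371.64829954 237.52440921]
 [  0.           0.           1.        ]] [[0.1909, -0.9816, -0.0003, -0.2335], [-0.9346, -0.1818, 0.3056, 0.4162], [-0.3, -0.0581, -0.9522, 0.4298], [0.0, 0.0, 0.0, 1.0]]
```

View pics/m3.png

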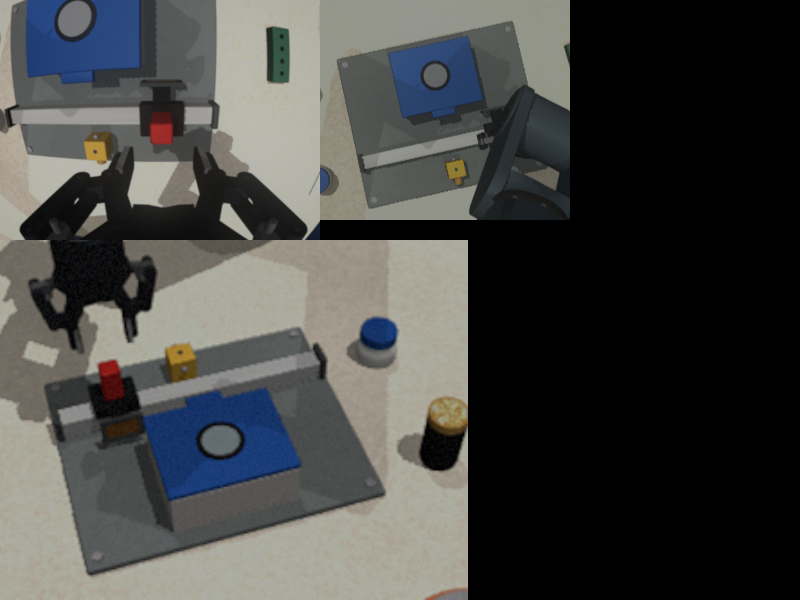

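View pics/w3.png

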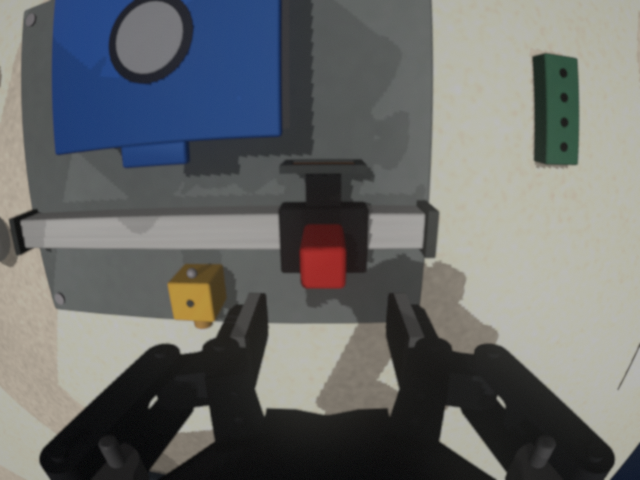

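```bash
python3 - <<'E'
from h import *
im=cv2.imread("pics/w3.png")
T=np.array([[0.1909,-0.9816,-0.0003,-0.2335],[-0.9346,-0.1818,0.3056,0.4162],[-0.3,-0.0581,-0.9522,0.4298]])
f,cx,cy=371.648,326.665,237.524;Rc=T[:,:3];o=-Rc.T@T[:,3];print("cam",o,loc(o))
def fz(px,z):
    u=np.array([px[0]-cx,px[1]-cy]);r=np.hypot(*u);th=r/f;d=Rc.T@np.r_[np.sin(th)*u/max(r,1e-9),np.cos(th)];return (loc(o+d*(z-o[2])/d[2])*1e3).round(1)
for nm,lo,hi in(("red",(0,150,40),(8,255,255)),("yel",(15,120,40),(30,255,255))):
    for c in blobs(im,lo,hi,300): print(nm,cv2.approxPolyDP(c,3,True)[:,0].tolist(),cv2.boundingRect(c))
g=cv2.cvtColor(im,cv2.COLOR_BGR2GRAY)
print("ball?",fz((191,272),.04),"screw",fz((190,303),.052),"grip",fz((325,287),.106),"topedge",fz((303,287),.106),fz((346,287),.106))
cr=cv2.resize(im[190:340,140:380],None,fx=3.3,fy=3.3,interpolation=cv2.INTER_CUBIC);cv2.imwrite("pics/w3c.png",cr)
for p in[(279,270),(367,272),(280,204),(368,204)]: print("saddle",p,fz(p,.061))
E
```

```text
cam [ 0.56249567 -0.12856706  0.28199479] [-0.01113636 -0.10124564]
red [[306, 226], [299, 251], [303, 285], [342, 286], [346, 251], [340, 226]] (299, 224, 48, 64)
yel [[185, 265], [168, 283], [173, 315], [192, 319], [197, 326], [204, 327], [214, 319], [224, 299], [221, 267]] (168, 265, 57, 63)
ball? [-1.152e+02 -1.000e-01] screw [-134.8   -0.5] grip [-94.8 -99.9] topedge [-94.8 -88.4] [ -94.9 -110.9]
saddle (279, 270) [-104.   -69.9]
saddle (367, 272) [-105.6 -126.9]
saddle (280, 204) [-60.4 -72.4]
saddle (368, 204) [ -60.7 -126.2]
```

View pics/w3c.png

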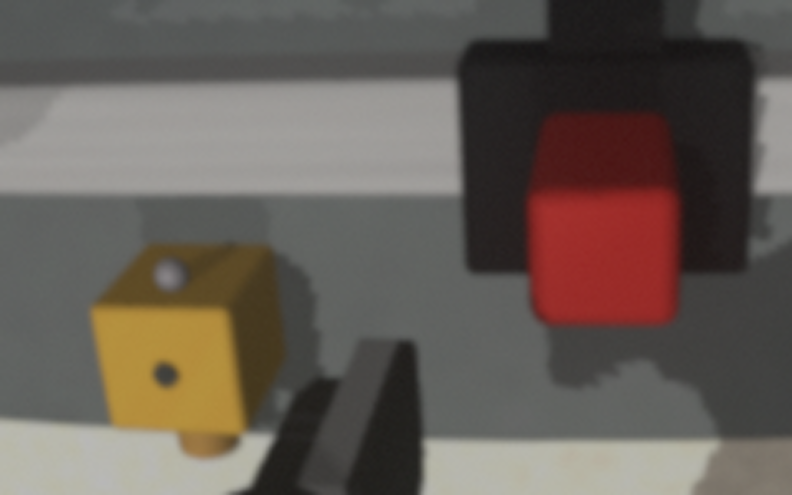

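Emit:
servo_tool(rows=[[[0,0,0,0.0005,0.002,0.01,0.2],[0,0,0,0,0,0.02,0.2],[0,0,0,0,0,0.02,0.2],[0,0,0,0,0,0.014,0.2],[0,0,0,0,0,0.0075,0.2],[0,0,0,0,0,0,0.2]]])

```text
t: 7.43
tcp_pos: [0.4893, -0.1396, 0.0844]
tool_rot: [0.995, 0.099, -0.002, -0.001]
force: [0.2, 0.7, -0.1]
finger_gap: 0.598
gripper_force: 0.0
```

```bash
python3 -c "
from h import *
st()"
```

```text
t 7.43 loc [-85.  -97.8] z 84.4 toolx yaw-a deg 0.12 F [ 0.2  0.7 -0.1] gap 0.598 gf 0.0
```

Emit:
servo_tool(rows=[[[0,0,0,0,0,0,0],[0,0,0,0,0,0,-0.2],[0,0,0,0,0,0,-0.4],[0,0,0,0,0,0,-0.6],[0,0,0,0,0,0,-1],[0,0,0,0,0,0,-1],[0,0,0,0,0,0,-1],[0,0,0,0,0,0,-1]]], squeeze=60)

```text
t: 8.1
tcp_pos: [0.4906, -0.1414, 0.0873]
tool_rot: [0.995, 0.098, 0.001, 0.001]
force: [1.1, 0.6, 6.3]
finger_gap: 0.274
gripper_force: 59.2
```

```bash
python3 -c "
from h import *
st()"
```

```text
t 8.1 loc [-84.2 -99.7] z 87.3 toolx yaw-a deg 0.01 F [1.1 0.6 6.3] gap 0.274 gf 59.2
```

Emit:
servo_tool(rows=[[[0,0,0,0,-0.006,-0.001,-1],[0,0,0,0,-0.012,0,-1],[0,0,0,0,-0.015,0,-1],[0,0,0,0,-0.015,0,-1],[0,0,0,0,-0.015,0,-1],[0,0,0,0,-0.012,0,-1],[0,0,0,0,-0.006,0,-1],[0,0,0,0,0,0,-1]]])

```text
t: 8.77
tcp_pos: [0.4742, -0.0595, 0.0874]
tool_rot: [0.995, 0.099, 0.001, -0.0]
force: [4.5, 1.6, -4.7]
finger_gap: 0.275
gripper_force: 60.0
```

```bash
python3 -c "
from h import *
st();s=manip.sense();print((R.T@s['force'][:2]).round(2))"
```

```text
t 8.77 loc [-84.2 -16.3] z 87.4 toolx yaw-a deg 0.09 F [ 4.5  1.6 -4.7] gap 0.275 gf 60.0
[4.68 0.66]
```

Emit:
servo_tool(rows=[[[0,0,0,0,-0.002,0,-1],[0,0,0,0,-0.002,0,-1],[0,0,0,0,0,0,-1]]])

```text
t: 9.02
tcp_pos: [0.4737, -0.0574, 0.0874]
tool_rot: [0.995, 0.098, 0.001, 0.0]
force: [5.8, 1.6, -5.1]
finger_gap: 0.27
gripper_force: 59.9
```

```bash
python3 -c "
from h import *
st();s=manip.sense();print((R.T@s['force'][:2]).round(2))"
```

```text
t 9.02 loc [-84.2 -14.1] z 87.4 toolx yaw-a deg 0.01 F [ 5.8  1.6 -5.1] gap 0.27 gf 59.9
[5.95 0.43]
```

Emit:
servo_tool(rows=[[[0,0,0,0,-0.002,0,-1],[0,0,0,0,-0.002,0,-1],[0,0,0,0,0,0,-1]]])

```text
t: 9.27
tcp_pos: [0.4732, -0.0546, 0.0874]
tool_rot: [0.995, 0.099, 0.001, 0.001]
force: [4.2, -2.0, -6.0]
finger_gap: 0.273
gripper_force: 59.8
```

```bash
python3 -c "
from h import *
st();s=manip.sense();print((R.T@s['force'][:2]).round(2))"
```

```text
t 9.27 loc [-84.2 -11.3] z 87.4 toolx yaw-a deg 0.03 F [ 4.2 -2.  -6. ] gap 0.273 gf 59.8
[ 3.77 -2.76]
```

Emit:
servo_tool(rows=[[[0,0,0,0.0005,-0.001,0.0005,-1],[0,0,0,0,-0.001,0,-1],[0,0,0,0,0,0,-1]]])

```text
t: 9.52
tcp_pos: [0.4728, -0.0522, 0.0873]
tool_rot: [0.995, 0.098, 0.0, 0.0]
force: [3.0, -2.2, 1.9]
finger_gap: 0.279
gripper_force: 60.8
```

Emit:
servo_tool(rows=[[[0,0,0,0,-0.001,0,-1],[0,0,0,0,-0.001,0,-1],[0,0,0,0,0,0,-1]]])

```text
t: 9.77
tcp_pos: [0.4722, -0.0494, 0.0873]
tool_rot: [0.995, 0.098, 0.0, -0.0]
force: [3.5, 0.9, 3.9]
finger_gap: 0.272
gripper_force: 61.3
```

Emit:
servo_tool(rows=[[[0,0,0,0,-0.001,0,-1],[0,0,0,0,-0.001,0,-1],[0,0,0,0,0,0,-1]]])

```text
t: 10.02
tcp_pos: [0.4718, -0.047, 0.0873]
tool_rot: [0.995, 0.098, 0.0, -0.0]
force: [3.8, 3.6, 5.6]
finger_gap: 0.271
gripper_force: 61.5
```

Emit:
servo_tool(rows=[[[0,0,0,0,-0.001,0,-1],[0,0,0,0,-0.001,0,-1],[0,0,0,0,0,0,-1]]])

```text
t: 10.27
tcp_pos: [0.4714, -0.0451, 0.0873]
tool_rot: [0.995, 0.098, 0.0, -0.0]
force: [2.7, 1.9, 5.7]
finger_gap: 0.275
gripper_force: 61.5
```

```bash
python3 -c "
from h import *
st();s=manip.sense();print((R.T@s['force'][:2]).round(2))"
```

```text
t 10.27 loc [-84.2  -1.5] z 87.3 toolx yaw-a deg 0.01 F [2.7 1.9 5.7] gap 0.275 gf 61.5
[3.06 1.35]
```

Emit:
servo_tool(rows=[[[0,0,0,0,-0.0005,0,-1],[0,0,0,0,0,0,-1],[0,0,0,0,0,0,-1]]])

```text
t: 10.52
tcp_pos: [0.4713, -0.0449, 0.0873]
tool_rot: [0.995, 0.098, 0.0, -0.0]
force: [3.3, 1.5, 5.4]
finger_gap: 0.274
gripper_force: 61.5
```

Emit:
servo_tool(rows=[[[0,0,0,0,-0.0005,0,-1],[0,0,0,0,0,0,-1],[0,0,0,0,0,0,-1]]])

```text
t: 10.77
tcp_pos: [0.4712, -0.0446, 0.0873]
tool_rot: [0.995, 0.099, 0.0, -0.0]
force: [3.1, 1.4, 6.7]
finger_gap: 0.275
gripper_force: 61.4
```

```bash
python3 -c "
from h import *
st();s=manip.sense();print((R.T@s['force'][:2]).round(2))
cv2.imwrite('pics/w4.png',manip.snapshot('wrist'))
im=manip.snapshot('scene')[130:330,180:440];cv2.imwrite('pics/s4.png',cv2.resize(im,None,fx=3,fy=3))"
```

```text
t 10.77 loc [-84.2  -1. ] z 87.3 toolx yaw-a deg 0.02 F [3.1 1.4 6.7] gap 0.275 gf 61.4
[3.32 0.72]
```

View pics/w4.png

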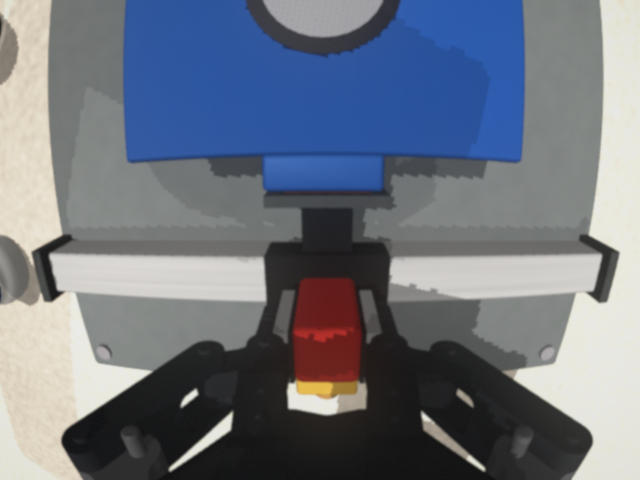

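Emit:
servo_tool(rows=[[[0,0,0,0,-0.0005,0,-1],[0,0,0,0,0,0,-1],[0,0,0,0,0,0,-1],[0,0,0,0,0,0,-1]]])

```text
t: 11.2
tcp_pos: [0.4712, -0.0443, 0.0873]
tool_rot: [0.995, 0.099, 0.0, 0.0]
force: [2.3, 1.0, 5.7]
finger_gap: 0.272
gripper_force: 61.4
```

```bash
python3 -c "
from h import *
st();s=manip.sense();print((R.T@s['force'][:2]).round(2))"
```

```text
t 11.2 loc [-84.2  -0.7] z 87.3 toolx yaw-a deg 0.02 F [2.3 1.  5.7] gap 0.272 gf 61.4
[2.44 0.54]
```

View pics/s4.png

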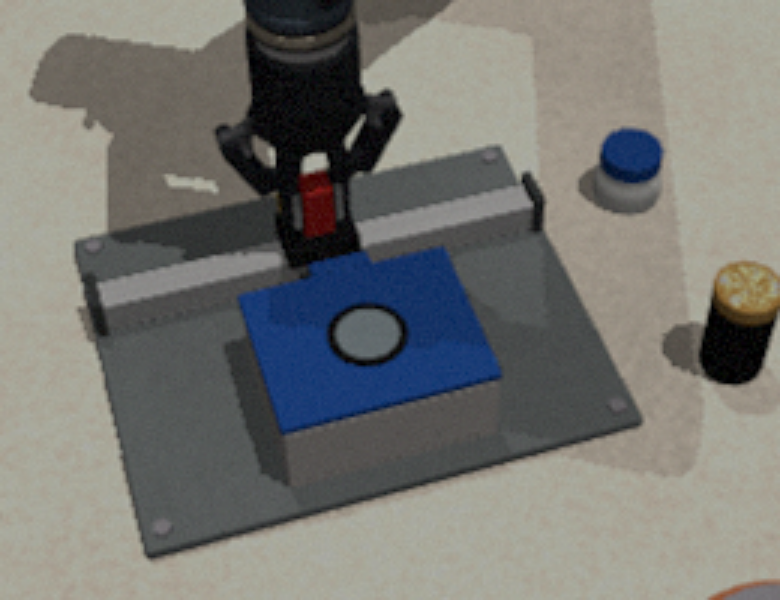

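```bash
python3 -c "
from station import manip
print(manip.sign_off())"
```

```text
the job is handed in; nothing more can be done
None
```

The lid was lowered gently and is fully closed. The carriage appears seated on the ball, judged by the force curve and camera alignment, with a 60 N grip on the red post. The job was handed in at about 11 s.

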